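# Block a micromanipulator controller into its transit case

## Task

The white controller unit sits loose in the open black transit case. Slide it along the case floor, without lifting it out, into a corner, and fill the gaps left along its end and its side with the two grey packing blocks that fit them, both standing upright and fully down on the case floor so that nothing can shift. Leave the block that is too slim for either gap on the mat where it is, and do not disturb the bottle, the lens or the dishes.

Things in the scene. Friction and masses are not known exactly. Their poses are not given: they have to be found in the camera images.
- case: Base half of a transit case, black plastic, open on top, fixed. All sizes in mm. Inside 180 (its x axis) x 146 (its y axis), walls 8 thick, rim 36 above the bench, inner floor 6 above the bench. Origin: centre of its underside, on the bench; z up. The unit in any corner leaves a gap 60 wide along one end and 42 wide along one side.
- unit_c (a point): Controller unit loose in the case: white box 120 mm (its x axis, roughly along the case's x) x 104 (y axis) x 60 high, about 550 g, too broad to grasp; its sides rise 30 above the rim and can be pushed there. On top near the middle: a joystick stub 18 across, 28 high, and two knobs 10 high, all over 20 mm from the edges. Point: the box's centre, 30 above its underside.
- wide_c (a point): Grey rigid packing block standing on the mat, about 240 g: body 140 mm long (its x axis) x 54 thick (y axis) x 60 high; a gripping rib on the middle of its top, 70 long (x), 16 thick (y), 32 high, makes it 92 high. Point: centre of the whole, 46 above its underside, 14 below the body's top. It fits the end gap, its long side along the case's y axis.
- medium_c (a point): Grey rigid packing block standing on the mat, about 150 g: body 114 mm long (its x axis) x 36 thick (y axis) x 60 high; a gripping rib on the middle of its top, 70 long (x), 16 thick (y), 32 high, makes it 92 high. Point: centre of the whole, 46 above its underside, 14 below the body's top. It fits the side gap beside the unit, its long side along the case's x axis.
- slim_c (a point): Grey rigid packing block standing on the mat, about 100 g: body 114 mm long (its x axis) x 22 thick (y axis) x 60 high; a gripping rib on the middle of its top, 70 long (x), 16 thick (y), 32 high, makes it 92 high. Point: centre of the whole, 46 above its underside, 14 below the body's top. The spare: too slim for either gap, it stays on the mat.
- mat: Thin black rubber mat, 190 mm (x) x 250 (y) x 4 thick, fixed on the bench; the three blocks start on it side by side in any order, long sides roughly along its x axis, with about 10 or more between their bodies. Origin: centre of its underside.
- bottle_c (a point): Bystander: clear capped bottle, 54 mm across, 130 high, standing loose between the case and the mat at the far side. The point is on its axis half-way up.
- lens_c (a point): Bystander: dark steel microscope objective, 34 mm across, 48 high, standing loose between the case and the mat at the near side. The point is on its axis half-way up.
- dishes_c (a point): Bystander: stack of small culture dishes, 62 mm across, 39 high, loose on the bench between the case and the mat. The point is on its axis half-way up.
Things that resemble listed ones, but are neither listed nor needed, are in the scene too. What is shaped like the part that bears slim_c but turquoise or yellow is not meant.

How it is judged:
By the outcome, as a careful person would: the job done as asked, in the order asked, and still so for the second after the job is handed in, with the robot touching nothing.
It also fails if it takes over 72 s, if anything falls off the work surface, if the arm or the gripper's body presses on something with over 40 N, if the wrist force passes 120 N, or if a joint passes its speed limit or range.

## Robot

A 7-joint arm with a two-finger parallel gripper is mounted at the origin on the work surface. World frame = base frame: x ahead of the robot, y to its left, z up, the work surface at z = 0. Lengths are in mm, angles in degrees, forces in N, time in s.
With the tool pointing down it reaches from about 425 to 875 mm from the base axis. Payload 9.9 kg.
Tool frame: the origin (TCP) lies at the very end of the fingers, on their centre line; the grasp point (between the pads) lies 19 mm behind it (arm.grasp_offset is the distance from the TCP to the grasp point, in mm); z points along the fingers, y is the line along which they close (so a half turn about z gives the same grasp; the last joint's range is limited). The gripper opens to 85 mm and grips with 20 to 120 N. Pads are 22 mm wide; open, the fingers measure 114 mm over their backs; the gripper's body (76 mm by 85 mm) begins 54 mm behind the grasp point. The pads swing forward as they close: fully open they stand 13 mm farther back than shut.
Start: joints at [-81.75, 32.985, 1.427, 82.34, -0.859, 64.687, -3.237], TCP at [152.431, 657.567, 231.289] pointing down, gripper open.
Joint ranges: [-157.87, 157.87], [-19.46, 123.44], [-87.15, 90], [11.01, 140.99], [-62.26, 242.26], [9.8, 113.94], [-161.44, 161.44]. Speed limits (degrees/s): [127.2, 127.2, 172.46, 172.46, 180, 180, 180].

## Interface

Orientations are given as a 3x3 rotation matrix whose columns are the frame's x, y, z axes.
In Python, from rig import arm, capture, get_calibration, workorder gives the robot as it stands. The module is installed in compiled form; this text tells all that it offers.
- The arm moves only by the shell command python3 -m jog 'ROWS' [FORCE]. ROWS is JSON, a list of rows, each an object of numbers: "tx", "ty", "tz": the shift along the tool's x, y, z in units of 400 mm (1.0 is 400 mm); "turn": the turn about the tool's z in units of 90 degrees (1.0 is 90 degrees); "jaw": the opening, from 0 (shut) to 1 (fully open). A call has exactly 5 rows; each row is the pose to reach, as a shift and turn from the pose commanded when the call began, along the tool's axes at that moment; what a row does not reach only later rows make up. A row lasts 1/8 s, in which the tool goes at most 62.5 mm and 10.7 degrees, less where a joint would pass 70% of its speed; a pose out of reach is approached as far as the arm can. A call with a number of a shift or a turn outside -1 to 1 is refused whole. A call with a gripper value outside its range is refused whole. The fingers move at their own pace and stop on an object; FORCE is the grip in N (left out, the last holds). Time passes only in rows, so rows that repeat a pose let the fingers close, or fill a call up. It gives the time, the measured TCP pose, the force, the opening and the grip force at its end, in the units of the state.
- arm.observe(): the state, without advancing time (a new reading comes with each control period).
- capture(name): name is "scene" or "top"; returns the picture (400x640x3 uint8, red, green, blue); there is no depth.
- get_calibration(name): a dict with "K" (3x3 intrinsics, pixels), "T" (4x4, takes a point from camera to world coordinates). Camera axes: x right, y down, z forward; pixel columns grow to the right and rows downward; lengths in mm; the calibration is good to about 2 mm. A picture is of the moment at which its call begins. get_calibration takes no time and is no camera call.
- workorder.job_done(): hands the job in; it is judged then, once.
The state is a dict: "t": time; "qpos": joint angles; "qvel": joint speeds; "joint_efforts": joint torques, N m; "tool_pos": TCP position; "ee_rot": TCP orientation; "ft_force": force on the tool from outside, world axes, zero at the start; "wrist_torque": the same for the moment, N m; "finger_gap": finger opening in mm; "grasp_force": force on a finger pad.
Only numpy, scipy, OpenCV 4.12 (cv2) and the standard library are available. Lean on these libraries where they do the work, as an engineer would, in place of code of your own. Each camera call takes 0.05 s, during which the arm holds its last target. There are 200 camera calls.

## Working session

There is one attempt and no reset: what is moved stays moved. The work goes in short steps, Python scripts to look and compute and a shell command to move; the robot and the scene stay as the last step left them, time stands still between calls to the robot, and variables do not carry over. Pictures are saved under pics/ and viewed, at most 10 in all, crops included, and the job is handed in when it is done.

```bash
mkdir -p pics
python3 - <<'E'
from rig import arm,capture,get_calibration
import cv2,numpy as np
np.set_printoptions(precision=2,suppress=True)
for n in("top","scene"):
    cv2.imwrite(f"pics/{n}0.png",capture(n)[:,:,::-1]); c=get_calibration(n); print(n,c["K"],c["T"])
s=arm.observe();print(s["t"],s["tool_pos"],s["ee_rot"],s["finger_gap"])
E
```

```text
top [[417.51   0.   318.79]
 [  0.   417.51 195.31]
 [  0.     0.     1.  ]] [[  -0.03   -0.98    0.19  346.48]
 [  -1.      0.02   -0.01 -102.  ]
 [   0.01   -0.19   -0.98 1138.55]
 [   0.      0.      0.      1.  ]]
scene [[514.62   0.   318.59]
 [  0.   514.62 197.89]
 [  0.     0.     1.  ]] [[   0.62    0.51   -0.6  1318.48]
 [   0.78   -0.39    0.48 -703.  ]
 [   0.01   -0.77   -0.64  846.09]
 [   0.      0.      0.      1.  ]]
0.1 [152.3  657.18 230.52] [[-0.97  0.23 -0.  ]
 [ 0.23  0.97 -0.  ]
 [-0.   -0.   -1.  ]] 85.05584880972862
```

View pics/top0.png

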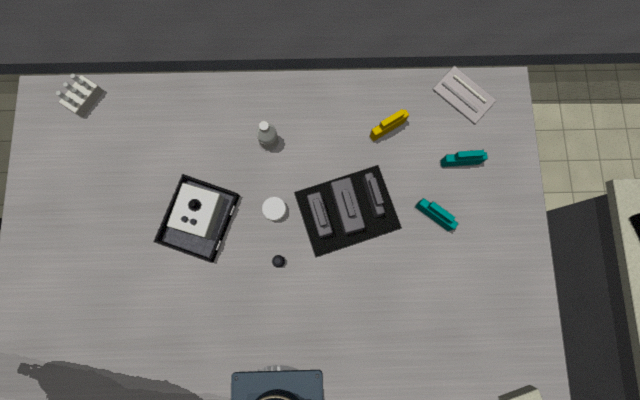

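View pics/scene0.png

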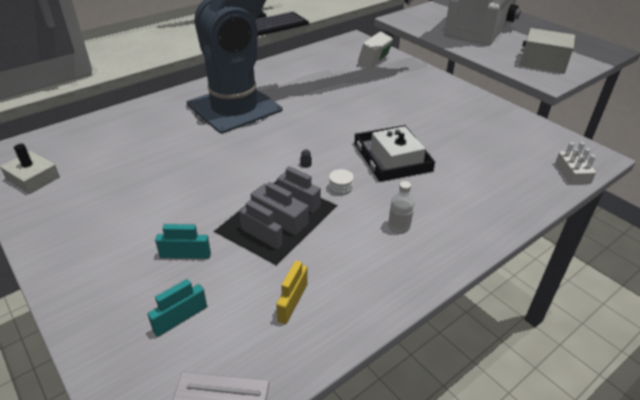

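Run:
```python
import cv2
a=cv2.imread("pics/top0.png")
c=a[160:274,146:260]; d=a[155:269,290:404]
cv2.imwrite("pics/crop0.png",cv2.convertScaleAbs(cv2.resize(cv2.hconcat([c,d]),(798,399),interpolation=cv2.INTER_CUBIC),alpha=1.6,beta=20))
```

```text
(no output)
```

View pics/crop0.png

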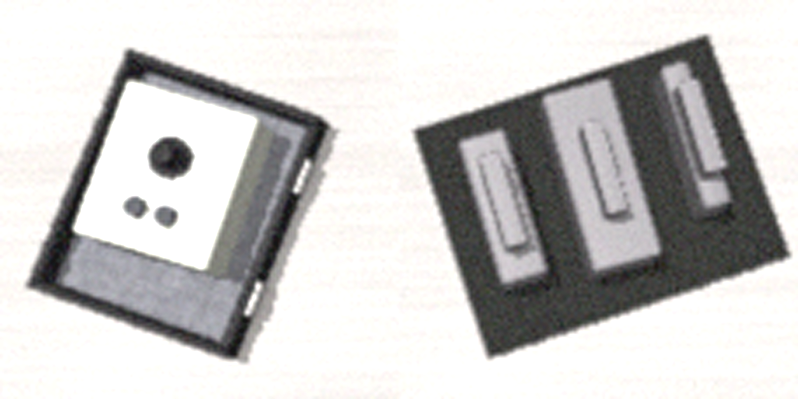

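The crop shows the unit top at about px (193,210) in the case (197,218). The three grey blocks on the mat are medium (318,215), wide (348,205) and slim (375,193). The look-alikes are turquoise (465,158) and (437,213), and yellow (390,124); none of those is wanted. I choose wide as the thickest block in the middle, and medium as the left one, since its body is clearly thicker than that of the right one.

```bash
cat > h.py <<'E'
import numpy as np,cv2
from scipy.optimize import least_squares
from rig import arm,capture,get_calibration
np.set_printoptions(precision=1,suppress=True)
def proj(P,cam="top"):
    c=get_calibration(cam);q=(np.asarray(P,float)-c["T"][:3,3])@c["T"][:3,:3]@c["K"].T
    return q[:,:2]/q[:,2:]
def rect(p,lx,ly,z):   # corners of a rectangle, pose p=(x,y,yaw deg)
    a=np.radians(p[2]);R=np.array([[np.cos(a),-np.sin(a)],[np.sin(a),np.cos(a)]])
    C=np.array([[1,1],[1,-1],[-1,-1],[-1,1]])*[lx/2,ly/2]
    return np.c_[C@R.T+p[:2],np.full(4,z)]
def fit(px,lx,ly,z,p0,cam="top"):
    r=least_squares(lambda p:(proj(rect(p,lx,ly,z),cam)-px).ravel(),p0)
    return r.x,np.sqrt(np.mean(r.fun**2))
def go(x,y,z,ty):      # needed shift in tool units; ty = wanted world yaw of tool y axis (mod 180)
    s=arm.observe();R=s["ee_rot"];d=R.T@(np.array([x,y,z])-s["tool_pos"])/400
    a=np.radians(ty);t=R.T@[np.cos(a),np.sin(a),0]
    k=np.degrees(np.arctan2(-t[0],t[1]));k=(k+90)%180-90
    print("shift",np.round(d,4),"turn",round(k/90,4),"now",s["tool_pos"],"t",round(s["t"],2))
E
python3 - <<'E'
from h import *
L=lambda l:(np.array(l,float)+.5)/3.5-.5
o1=[146,160];o2=[290-114,155]
# corner order: +x+y, +x-y, -x-y, -x+y  (image: up-left, up-right, low-right, low-left)
D={"case":([[132,50],[335,122],[240,358],[28,287]],196,162,36,o1),
"unit":([[120,80],[258,118],[212,270],[75,232]],120,104,66,o1),
"med":([[458,140],[502,130],[548,278],[502,285]],114,36,64,o2),
"wide":([[543,95],[610,80],[660,262],[595,275]],140,54,64,o2),
"mat":([[415,130],[709,36],[790,255],[490,357]],190,250,4,o2)}
for n,(c,lx,ly,z,o) in D.items():
    yaw=-20 if n in("case","unit") else 15
    print(n,*fit(L(c)+o,lx,ly,z,[500,0,yaw]))
print(proj([[0,0,0],[700,0,0],[500,300,0]]))
E
```

```text
case [509.3 202.9 -20.7] 1.126274025741342
unit [526.1 208.3 -15.6] 0.6988193319682927
med [ 506.8 -117.9   15. ] 0.5865862138505034
wide [ 528.2 -192.7   13.1] 0.6353906742750804
mat [ 526.  -197.1   17. ] 0.5234589664039822
[[277.1 418.4]
 [275.6 150.8]
 [166.1 223.5]]
```

```bash
cat >> h.py <<'E'
S=6
def hullfit(mask,parts,p0,off,cam="top"):  # parts: lists of convex sets [(lx,ly,z),...]; mask upsampled by S, crop offset off
    from scipy.optimize import minimize
    m=mask.astype(np.float32)
    def f(p):
        im=np.zeros(m.shape,np.uint8)
        for part in parts:
            P=np.vstack([rect(p,*r) for r in part]);q=(proj(P,cam)-off+.5)*S-.5
            h=cv2.convexHull(q.astype(np.float32));cv2.fillConvexPoly(im,np.round(h*256).astype(np.int32),255,cv2.LINE_AA,8)
        return np.abs(im/255-m).sum()/m.sum()
    r=min((minimize(f,p0+np.array(d),method="Nelder-Mead",options=dict(initial_simplex=p0+np.array(d)+np.array([[0,0,0],[6,0,0],[0,6,0],[0,0,4.]]))) for d in([0,0,0],[4,-4,2],[-4,4,-2])),key=lambda r:r.fun)
    return r.x,r.fun
def up(img,x0,y0,w,h):
    g=cv2.cvtColor(img[y0:y0+h,x0:x0+w],cv2.COLOR_RGB2GRAY)
    return cv2.resize(g,None,fx=S,fy=S,interpolation=cv2.INTER_CUBIC)
def big(m,hull=False):
    c=max(cv2.findContours(m.astype(np.uint8),cv2.RETR_EXTERNAL,cv2.CHAIN_APPROX_NONE)[0],key=cv2.contourArea)
    if hull:c=cv2.convexHull(c)
    o=np.zeros(m.shape,np.uint8);cv2.drawContours(o,[c],-1,1,-1);return o
E
python3 - <<'E'
from h import *
im=cv2.imread("pics/top0.png")[:,:,::-1].copy()
g=up(im,146,160,114,114);o=[146,160]
print("levels",g[10,10],np.percentile(g,[2,10,20,30,40,60,80,95]))
case=big(g<95,True);print("case",*hullfit(case,[[(196,162,36),(196,162,0)]],np.array([509,203,-20.]),o))
unit=big(g>175) if False else None
from itertools import product
s=up(im,175,188,36,46);print("unit lv",np.percentile(s,[5,20,50,80]))
for T in(165,190):
    w=(g>T)&(cv2.erode(case,np.ones((25,25)))>0);print("unit",T,*hullfit(big(w),[[(120,104,66)]],np.array([526,208,-17.]),o))
g=up(im,290,155,114,114);o=[290,155]
print("mat levels",np.percentile(g,[5,20,40,60,80]),"med,wide top",g[(225-155)*6,(325-290)*6],g[(190-155)*6,(345-290)*6])
mt=big(g<130,True)
print("mat",*hullfit(mt,[[(190,250,4)]],np.array([526,-197,17.]),o))
b=(g>80)&(cv2.erode(mt,np.ones((19,19)))>0)
n,lab,st,c=cv2.connectedComponentsWithStats(b.astype(np.uint8))
for i in range(1,n):
    if st[i,4]<2000:continue
    x=c[i][0];nm,lx,ly,p=("med",114,36,[507,-118,15]) if x<230 else ("wide",140,54,[528,-193,14]) if x<430 else("slim",114,22,[550,-262,14])
    print(nm,st[i],*hullfit(lab==i,[[(lx,ly,64)],[(70,16,64),(70,16,96)]],np.array(p,float),o))
E
```

```text
levels 149 [ 14.  56.  91. 143. 145. 148. 151. 198.]
case [511.  209.5 -20.7] 0.04909939885362785
unit lv [ 32. 118. 197. 199.]
unit 165 [528.1 209.9 -18.4] 0.08114241768037628
unit 190 [530.1 211.  -18. ] 0.13492401190494036
mat levels [ 23.  29. 107. 146. 149.] med,wide top 54 105
mat [ 524.6 -195.6   17. ] 0.03266096178302762
slim [ 452  108  108  185 6887] [ 562.1 -263.8   13.7] 1.1121220144802513Traceback (most recent call last):
  File "<stdin>", line 20, in <module>
  File "h.py", line 30, in hullfit
    r=min((minimize(f,p0+np.array(d),method="Nelder-Mead",options=dict(initial_simplex=p0+np.array(d)+np.array([[0,0,0],[6,0,0],[0,6,0],[0,0,4.]]))) for d in([0,0,0],[4,-4,2],[-4,4,-2])),key=lambda r:r.fun)
  File "h.py", line 30, in <genexpr>
    r=min((minimize(f,p0+np.array(d),method="Nelder-Mead",options=dict(initial_simplex=p0+np.array(d)+np.array([[0,0,0],[6,0,0],[0,6,0],[0,0,4.]]))) for d in([0,0,0],[4,-4,2],[-4,4,-2])),key=lambda r:r.fun)
           ~~~~~~~~^^^^^^^^^^^^^^^^^^^^^^^^^^^^^^^^^^^^^^^^^^^^^^^^^^^^^^^^^^^^^^^^^^^^^^^^^^^^^^^^^^^^^^^^^^^^^^^^^^^^^^^^^^^^^^^^^^^^^^^^^^^^^^^^^
    res = _minimize_neldermead(fun, x0, args, callback, bounds=bounds,
                               **options)
    fxcc = func(xcc)
    fx = function(np.copy(x), *(wrapper_args + args))
  File "h.py", line 27, in f
    P=np.vstack([rect(p,*r) for r in part]);q=(proj(P,cam)-off+.5)*S-.5
                                               ~~~~^^^^^^^
  File "h.py", line 6, in proj
    c=get_calibration(cam);q=(np.asarray(P,float)-c["T"][:3,3])@c["T"][:3,:3]@c["K"].T
ValueError: time passes only in moves, steps and waits
```

```bash
cat > patch.py <<'E'
s=open("h.py").read()
s=s.replace('from rig import arm,capture,get_calibration','from rig import arm,capture,get_calibration\nCAL={n:get_calibration(n) for n in("top","scene")}').replace('c=get_calibration(cam);q','c=CAL[cam];q')
s+='''
CASE=[511.,209.5,-20.7]
def cw(a,b,C=None):
    C=CASE if C is None else C;r=np.radians(C[2]);return C[0]+np.cos(r)*a-np.sin(r)*b,C[1]+np.sin(r)*a+np.cos(r)*b
def wc(x,y):
    r=np.radians(CASE[2]);d=np.array([x-CASE[0],y-CASE[1]]);return np.array([np.cos(r)*d[0]+np.sin(r)*d[1],-np.sin(r)*d[0]+np.cos(r)*d[1]])
def st():
    s=arm.observe();f=s["ft_force"];print("case xyz",wc(*s["tool_pos"][:2]),s["tool_pos"][2],"F case",wc(f[0]+CASE[0],f[1]+CASE[1]),f[2],"gap",s["finger_gap"],"t",round(s["t"],2))
'''
open("h.py","w").write(s)
E
python3 patch.py
python3 - <<'E'
from h import *
im=cv2.imread("pics/top0.png")[:,:,::-1].copy()
g=up(im,290,155,114,114);o=[290,155]
mt=big(g<130,True)
for T in(70,80,90):
  b=(g>T)&(cv2.erode(mt,np.ones((19,19)))>0)
  n,lab,sts,c=cv2.connectedComponentsWithStats(b.astype(np.uint8))
  for i in range(1,n):
    if sts[i,4]<2000:continue
    x=c[i][0];nm,lx,ly,p=("med",114,36,[507,-118,15]) if x<230 else ("wide",140,54,[528,-193,14]) if x<430 else("slim",114,22,[550,-262,14])
    print(nm,T,c[i],sts[i,4],*hullfit(lab==i,[[(lx,ly,64)],[(70,16,64),(70,16,96)]],np.array(p,float),o))
go(*cw(20,-85),230,-20.7)
E
```

```text
slim 70 [508.  195.4] 7595 [ 561.7 -263.9   14.3] 0.9194475209438615
wide 70 [346.6 298.8] 35437 [ 531.8 -192.2   14.8] 0.12377281527505037
med 70 [175.4 351.9] 19011 [ 509.3 -117.5   16.1] 0.16113746324367417
slim 70 [536.3 328.1] 2097 [ 521.8 -322.2  -81.4] 3.484742910039552
slim 80 [508.6 195.9] 6887 [ 562.1 -263.8   13.7] 1.1121220144802513
wide 80 [346.6 298.5] 33522 [ 532.3 -192.6   14.4] 0.18750331944722282
med 80 [172.4 351. ] 16212 [ 509.7 -118.    15.8] 0.3612739050715278
slim 90 [508.8 196.3] 6192 [ 562.6 -263.7   12.7] 1.343991614733749
wide 90 [346.2 298.5] 31079 [ 533.2 -192.7   14.3] 0.2804040809347968
med 90 [171.2 349.3] 13975 [ 510.6 -117.6   17. ] 0.5782965379353888
shift [-1.1 -1.1  0. ] turn -0.915 now [152.3 657.2 230.5] t 0.1
```

```bash
python3 -m jog '[{"tx":-0.11,"ty":-0.11,"turn":-0.1,"jaw":1},{"tx":-0.22,"ty":-0.22,"turn":-0.2,"jaw":0.9},{"tx":-0.33,"ty":-0.33,"turn":-0.3,"jaw":0.85},{"tx":-0.44,"ty":-0.44,"turn":-0.4,"jaw":0.85},{"tx":-0.55,"ty":-0.55,"turn":-0.5,"jaw":0.85}]'; python3 -c "
from h import *
go(*cw(20,-85),230,-20.7)"
```

```text
shift [-1.1 -1.1  0. ] turn -0.915 now [152.3 657.2 230.5] t 0.1invalid input at $[0]: expected keys tx, ty, tz, turn, jaw
```

All keys needed.

```bash
python3 -m jog '[{"tx":-0.11,"ty":-0.11,"tz":0,"turn":-0.1,"jaw":1},{"tx":-0.22,"ty":-0.22,"tz":0,"turn":-0.2,"jaw":0.9},{"tx":-0.33,"ty":-0.33,"tz":0,"turn":-0.3,"jaw":0.85},{"tx":-0.44,"ty":-0.44,"tz":0,"turn":-0.4,"jaw":0.85},{"tx":-0.55,"ty":-0.55,"tz":0,"turn":-0.5,"jaw":0.85}]'; python3 -c "
from h import *
go(*cw(20,-85),230,-20.7)"
```

```text
t: 0.72
tool_pos: [317.9, 391.6, 231.1]
ee_rot: [[-0.846, -0.534, 0.0], [-0.534, 0.846, -0.0], [0.0, -0.0, -1.0]]
ft_force: [1.6, 0.9, 0.3]
finger_gap: 72.9
grasp_force: 0.0
shift [-0.  -0.8  0. ] turn -0.4117 now [317.9 391.6 231.1] t 0.72
```

```bash
python3 -m jog '[{"tx":0,"ty":-0.15,"tz":0,"turn":-0.1,"jaw":0.85},{"tx":0,"ty":-0.3,"tz":0,"turn":-0.2,"jaw":0.85},{"tx":0,"ty":-0.45,"tz":0.0,"turn":-0.3,"jaw":0.85},{"tx":0,"ty":-0.6,"tz":0,"turn":-0.41,"jaw":0.85},{"tx":0,"ty":-0.75,"tz":0,"turn":-0.41,"jaw":0.85}]'; python3 -c "
from h import *
go(*cw(20,-85),47,-20.7)"
```

```text
t: 1.35
tool_pos: [475.5, 139.0, 231.3]
ee_rot: [[-0.358, -0.934, -0.0], [-0.934, 0.358, 0.0], [-0.0, 0.0, -1.0]]
ft_force: [1.5, 0.3, -0.4]
finger_gap: 72.8
grasp_force: 0.0
shift [ 0.  -0.1  0.5] turn -0.0029 now [475.5 139.  231.3] t 1.35
```

```bash
sed -i 's/np.round(d,4)/np.round(d,4).tolist()/' h.py; python3 -m jog '[{"tx":0.016,"ty":-0.07,"tz":0.1,"turn":0,"jaw":0.85},{"tx":0.016,"ty":-0.07,"tz":0.23,"turn":0,"jaw":0.85},{"tx":0.016,"ty":-0.07,"tz":0.36,"turn":0,"jaw":0.85},{"tx":0.016,"ty":-0.07,"tz":0.44,"turn":0,"jaw":0.85},{"tx":0.016,"ty":-0.07,"tz":0.46,"turn":0,"jaw":0.85}]'
python3 - <<'E'
from h import *
st();cv2.imwrite("pics/s1.png",cv2.resize(capture("scene")[90:250,200:480,::-1],(800,457)))
E
```

```text
t: 1.98
tool_pos: [497.4, 124.0, 45.4]
ee_rot: [[-0.361, -0.933, -0.004], [-0.933, 0.361, -0.001], [0.002, 0.003, -1.0]]
ft_force: [0.4, 0.5, 0.3]
finger_gap: 72.5
grasp_force: 0.0
case xyz [ 17.5 -84.8] 45.44112190469346 F case [0.2 0.6] 0.25069206029171487 gap 72.54398077170285 t 1.98
```

View pics/s1.png

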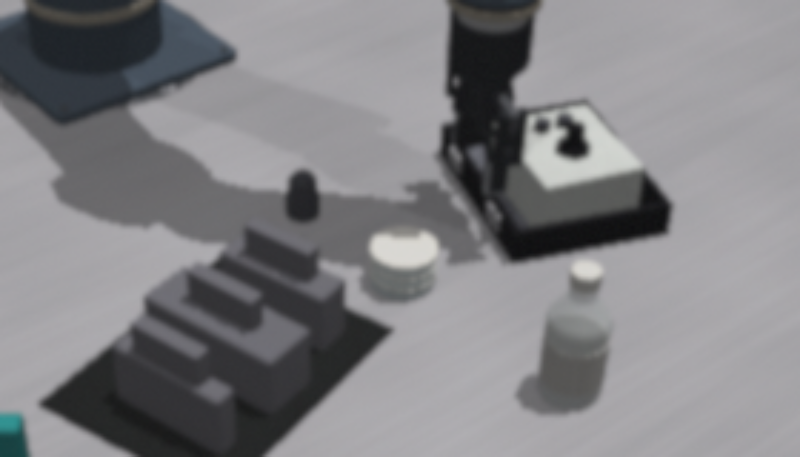

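The picture shows the fingers at crop px (500,190), just above the case's mat-side wall with the unit's face to their right; nothing has been disturbed. Now I push towards case +y.

```bash
python3 -m jog '[{"tx":-0.03,"ty":0,"tz":0,"turn":0,"jaw":0.85},{"tx":-0.055,"ty":0,"tz":0,"turn":0,"jaw":0.85},{"tx":-0.07,"ty":0,"tz":0,"turn":0,"jaw":0.85},{"tx":-0.08,"ty":0,"tz":0,"turn":0,"jaw":0.85},{"tx":-0.09,"ty":0,"tz":0,"turn":0,"jaw":0.85}]'; python3 -c "
from h import *
st()"
```

```text
t: 2.65
tool_pos: [511.4, 157.4, 47.4]
ee_rot: [[-0.361, -0.932, -0.001], [-0.932, 0.361, -0.001], [0.001, 0.0, -1.0]]
ft_force: [-2.2, -5.2, 3.3]
finger_gap: 72.6
grasp_force: 2.7
case xyz [ 18.8 -48.6] 47.4409976113717 F case [-0.2 -5.7] 3.3135232372416357 gap 72.59846765052241 t 2.65
```

Contact, sliding. Continue slowly until the wall.

```bash
python3 -m jog '[{"tx":-0.005,"ty":0,"tz":0,"turn":0,"jaw":0.85},{"tx":-0.01,"ty":0,"tz":0,"turn":0,"jaw":0.85},{"tx":-0.014,"ty":0,"tz":0,"turn":0,"jaw":0.85},{"tx":-0.018,"ty":0,"tz":0,"turn":0,"jaw":0.85},{"tx":-0.018,"ty":0,"tz":0,"turn":0,"jaw":0.85}]'; python3 -c "
from h import *
st()"
```

```text
t: 3.28
tool_pos: [514.5, 164.3, 47.4]
ee_rot: [[-0.361, -0.932, 0.0], [-0.932, 0.361, -0.0], [0.0, -0.0, -1.0]]
ft_force: [-1.6, -4.5, 3.3]
finger_gap: 72.5
grasp_force: 2.2
case xyz [ 19.3 -41. ] 47.377000008503785 F case [ 0.1 -4.8] 3.258712538977781 gap 72.53268817993087 t 3.27
```

```bash
python3 -m jog '[{"tx":-0.003,"ty":0,"tz":0,"turn":0,"jaw":0.85},{"tx":-0.006,"ty":0,"tz":0,"turn":0,"jaw":0.85},{"tx":-0.009,"ty":0,"tz":0,"turn":0,"jaw":0.85},{"tx":-0.009,"ty":0,"tz":0,"turn":0,"jaw":0.85},{"tx":-0.009,"ty":0,"tz":0,"turn":0,"jaw":0.85}]'; python3 -c "
from h import *
st()"
```

```text
t: 3.9
tool_pos: [514.6, 164.7, 47.2]
ee_rot: [[-0.363, -0.932, -0.003], [-0.932, 0.363, -0.004], [0.005, 0.001, -1.0]]
ft_force: [-4.5, -13.2, 8.2]
finger_gap: 72.6
grasp_force: 6.8
case xyz [ 19.2 -40.6] 47.2020281947564 F case [  0.5 -13.9] 8.2480636664633 gap 72.62966381366196 t 3.9
```

```bash
python3 -m jog '[{"tx":0.03,"ty":0,"tz":0,"turn":0,"jaw":0.85},{"tx":0.05,"ty":0,"tz":-0.08,"turn":0,"jaw":0.75},{"tx":0.05,"ty":0,"tz":-0.2,"turn":0.11,"jaw":0.65},{"tx":0.05,"ty":0,"tz":-0.2,"turn":0.22,"jaw":0.65},{"tx":0.05,"ty":0.0,"tz":-0.2,"turn":0.33,"jaw":0.65}]' | head -2; python3 -c "
from h import *
st();go(*cw(-80,21),130,69.3);print(arm.observe()['qpos'])"
```

```text
t: 4.53
tool_pos: [509.2, 150.2, 128.2]
case xyz [ 19.3 -56.1] 128.15891486039507 F case [0.2 0.8] 1.1607531636414044 gap 55.57079416473574 t 4.53
shift [-0.0405, 0.3116, -0.0045] turn 0.6617 now [509.2 150.2 128.2] t 4.53
[-21.6  27.7   0.1 111.7  -0.2  40.4 107.5]
```

```bash
python3 -m jog '[{"tx":-0.01,"ty":0.08,"tz":0,"turn":0.115,"jaw":0.65},{"tx":-0.02,"ty":0.16,"tz":0,"turn":0.23,"jaw":0.65},{"tx":-0.03,"ty":0.24,"tz":0,"turn":0.345,"jaw":0.65},{"tx":-0.04,"ty":0.312,"tz":0,"turn":0.46,"jaw":0.65},{"tx":-0.04,"ty":0.312,"tz":0,"turn":0.57,"jaw":0.65}]' | head -2; python3 -c "
from h import *
st();go(*cw(-80,21),47,69.3)"
```

```text
t: 5.15
tool_pos: [440.8, 259.5, 127.2]
case xyz [-83.3  22. ] 127.19138279721959 F case [-0.9 -0.4] 0.054699573853679614 gap 56.023061923501025 t 5.15
shift [-0.0079, -0.004, 0.2005] turn 0.0944 now [440.8 259.5 127.2] t 5.15
```

```bash
python3 -m jog '[{"tx":-0.005,"ty":-0.004,"tz":0.02,"turn":0.094,"jaw":0.65},{"tx":-0.005,"ty":-0.004,"tz":0.12,"turn":0.094,"jaw":0.65},{"tx":-0.005,"ty":-0.004,"tz":0.19,"turn":0.094,"jaw":0.65},{"tx":-0.005,"ty":-0.004,"tz":0.2,"turn":0.094,"jaw":0.65},{"tx":-0.005,"ty":-0.004,"tz":0.2,"turn":0.094,"jaw":0.65}]' | head -2;  python3 -m jog '[{"tx":-0.02,"ty":0,"tz":0,"turn":0,"jaw":0.65},{"tx":-0.045,"ty":0,"tz":0,"turn":0,"jaw":0.65},{"tx":-0.06,"ty":0,"tz":0,"turn":0,"jaw":0.65},{"tx":-0.07,"ty":0,"tz":0,"turn":0,"jaw":0.65},{"tx":-0.08,"ty":0,"tz":0,"turn":0,"jaw":0.65}]' | tail -5;python3 -c "
from h import *
st()"
```

```text
t: 5.78
tool_pos: [444.0, 254.5, 47.7]
tool_pos: [472.3, 243.2, 47.2]
ee_rot: [[-0.936, 0.351, -0.002], [0.351, 0.936, 0.0], [0.002, -0.001, -1.0]]
ft_force: [-5.3, 1.7, 4.6]
finger_gap: 55.6
grasp_force: 3.0
case xyz [-48.1  17.9] 47.214491575115545 F case [-5.5 -0.3] 4.568988850337637 gap 55.609350371940025 t 6.4
```

```bash
python3 -m jog '[{"tx":-0.004,"ty":0,"tz":0,"turn":0,"jaw":0.65},{"tx":-0.008,"ty":0,"tz":0,"turn":0,"jaw":0.65},{"tx":-0.012,"ty":0,"tz":0,"turn":0,"jaw":0.65},{"tx":-0.015,"ty":0,"tz":0,"turn":0,"jaw":0.65},{"tx":-0.018,"ty":0,"tz":0,"turn":0,"jaw":0.65}]' | tail -5;python3 -c "
from h import *
st()"
```

```text
tool_pos: [478.9, 240.7, 47.2]
ee_rot: [[-0.936, 0.351, -0.002], [0.351, 0.936, -0.0], [0.002, -0.001, -1.0]]
ft_force: [-5.6, 1.5, 4.8]
finger_gap: 55.5
grasp_force: 3.1
case xyz [-41.   17.9] 47.184627095509526 F case [-5.7 -0.5] 4.752655942804889 gap 55.54471954026164 t 7.03
```

Still sliding.

```bash
python3 -m jog '[{"tx":-0.004,"ty":0,"tz":0,"turn":0,"jaw":0.65},{"tx":-0.008,"ty":0,"tz":0,"turn":0,"jaw":0.65},{"tx":-0.012,"ty":0,"tz":0,"turn":0,"jaw":0.65},{"tx":-0.012,"ty":0,"tz":0,"turn":0,"jaw":0.65},{"tx":-0.012,"ty":0,"tz":0,"turn":0,"jaw":0.65}]' | tail -5;python3 -c "
from h import *
st()"
```

```text
tool_pos: [480.3, 240.1, 47.0]
ee_rot: [[-0.937, 0.35, -0.008], [0.35, 0.937, 0.0], [0.007, -0.002, -1.0]]
ft_force: [-15.0, 5.5, 11.0]
finger_gap: 55.3
grasp_force: 8.3
case xyz [-39.6  17.8] 46.99062733906122 F case [-16.   -0.2] 11.000457594766893 gap 55.327616128974334 t 7.65
```

```bash
sed -i 's/^CASE=.*/CASE=[512.8,210.3,-20.7]/' h.py; python3 -m jog '[{"tx":0.03,"ty":0,"tz":0,"turn":0,"jaw":0.65},{"tx":0.05,"ty":0,"tz":-0.1,"turn":0,"jaw":0.65},{"tx":0.05,"ty":0,"tz":-0.24,"turn":0,"jaw":0.6},{"tx":0.05,"ty":-0.1,"tz":-0.34,"turn":-0.1,"jaw":0.55},{"tx":0.05,"ty":-0.24,"tz":-0.34,"turn":-0.2,"jaw":0.5}]' | head -2; python3 -c "
from h import *
st();go(531.5,-192.3,140,104.5)"
```

```text
t: 8.28
tool_pos: [434.3, 156.5, 185.9]
case xyz [-54.4 -78.1] 185.9110717504441 F case [ 1.1 -1.9] -0.5062838807167755 gap 42.689536775822006 t 8.28
shift [-0.2754, -0.8623, 0.1142] turn -0.1856 now [434.3 156.5 185.9] t 8.28
```

```bash
python3 -m jog '[{"tx":-0.045,"ty":-0.14,"tz":0,"turn":-0.06,"jaw":0.5},{"tx":-0.09,"ty":-0.28,"tz":0,"turn":-0.12,"jaw":0.5},{"tx":-0.135,"ty":-0.42,"tz":0,"turn":-0.186,"jaw":0.5},{"tx":-0.18,"ty":-0.56,"tz":0,"turn":-0.186,"jaw":0.5},{"tx":-0.225,"ty":-0.7,"tz":0,"turn":-0.186,"jaw":0.5}]' | head -2
python3 - <<'E'
from h import *
im=capture("top");cv2.imwrite("pics/top1.png",im[:,:,::-1])
g=up(im,146,160,114,114);o=[146,160]
case=big(g<95,True);print("case",*hullfit(case,[[(196,162,36),(196,162,0)]],np.array([511,209,-20.]),o))
w=(g>165)&(cv2.erode(case,np.ones((15,15)))>0);print("unit",*hullfit(big(w),[[(120,104,66)]],np.array([528,208,-20.]),o))
st();go(531.5,-192.3,140,104.5)
E
```

```text
t: 8.9
tool_pos: [510.0, -130.0, 183.4]
case [510.8 208.6 -20.9] 0.017040628684142165
unit [547.5 219.1 -20.6] 0.1360422620873768
case xyz [ 121.9 -327.7] 183.90946818441367 F case [ 4.6 -6.8] 1.210417199615536 gap 42.669486699960935 t 8.95
shift [-0.0183, -0.14, 0.1108] turn -0.0095 now [ 511.  -139.3  183.9] t 8.95
```

```bash
python3 -m jog '[{"tx":-0.018,"ty":-0.13,"tz":0,"turn":-0.01,"jaw":0.5},{"tx":-0.018,"ty":-0.13,"tz":0.06,"turn":-0.01,"jaw":0.5},{"tx":-0.018,"ty":-0.13,"tz":0.11,"turn":-0.01,"jaw":0.5},{"tx":-0.018,"ty":-0.13,"tz":0.13,"turn":-0.01,"jaw":0.5},{"tx":-0.018,"ty":-0.13,"tz":0.13,"turn":-0.01,"jaw":0.5}]' | head -2
python3 - <<'E'
from h import *
cv2.imwrite("pics/s2.png",cv2.resize(capture("scene")[120:280,160:440,::-1],(800,457),interpolation=cv2.INTER_CUBIC))
st();go(531.5,-192.3,69,104.5)
s=arm.observe();print(proj([s["tool_pos"]],"scene"),proj(np.vstack([rect([531.5,-192.3,14.5],70,16,96)]),"scene").tolist())
E
```

```text
t: 9.57
tool_pos: [529.0, -176.3, 131.2]
case xyz [ 152.2 -355.9] 131.69781021939224 F case [-0.1  0.5] -0.19267371599538652 gap 42.70040592986617 t 9.62
shift [0.0051, -0.0396, 0.1568] turn 0.006 now [ 529.3 -176.5  131.7] t 9.62
[[282.9 173.1]] [[292.28756476520607, 192.44561908779653], [287.8368259994823, 195.94314055146648], [264.9096994041446, 184.3132359850461], [269.4280069434435, 181.00215153376504]]
```

View pics/s2.png

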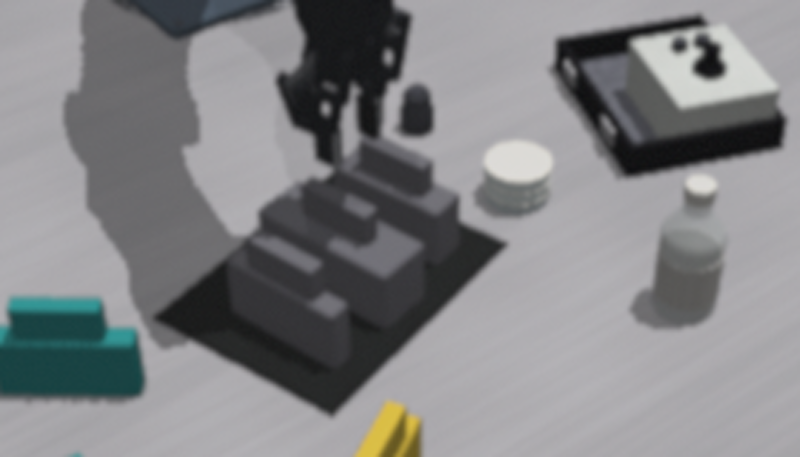

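The scene crop shows the open fingers at (350,140), above and beside the wide block. Its rib runs from (302,182) to (378,207), which matches the prediction to about 1 px. The unit sits in the far corner of the case.

```bash
python3 -m jog '[{"tx":0.005,"ty":-0.04,"tz":0,"turn":0.006,"jaw":0.5},{"tx":0.005,"ty":-0.04,"tz":0.03,"turn":0.006,"jaw":0.5},{"tx":0.005,"ty":-0.04,"tz":0.1,"turn":0.006,"jaw":0.5},{"tx":0.005,"ty":-0.04,"tz":0.145,"turn":0.006,"jaw":0.5},{"tx":0.005,"ty":-0.04,"tz":0.15,"turn":0.006,"jaw":0.5}]' | head -2; python3 -c "
from h import *
st();go(531.5,-192.3,69,104.5)"
```

```text
t: 10.25
tool_pos: [530.4, -192.3, 69.8]
case xyz [ 158.7 -370.4] 69.81738867524344 F case [ 0.7 -0.2] -0.25678174181274493 gap 42.30102877487998 t 10.25
shift [-0.0028, -0.0007, 0.002] turn -0.0003 now [ 530.4 -192.3   69.8] t 10.25
```

```bash
python3 -m jog '[{"tx":-0.003,"ty":0,"tz":0,"turn":0,"jaw":0.2},{"tx":-0.003,"ty":0,"tz":0,"turn":0,"jaw":0.1},{"tx":-0.003,"ty":0,"tz":0,"turn":0,"jaw":0.1},{"tx":-0.003,"ty":0,"tz":0,"turn":0,"jaw":0.1},{"tx":-0.003,"ty":0,"tz":0,"turn":0,"jaw":0.1}]' 70 ; python3 -c "
from h import *
st()"
```

```text
t: 10.88
tool_pos: [533.1, -192.5, 72.0]
ee_rot: [[-0.968, -0.25, 0.002], [-0.25, 0.968, -0.001], [-0.001, -0.001, -1.0]]
ft_force: [0.3, -2.0, 6.5]
finger_gap: 14.8
grasp_force: 69.4
case xyz [ 161.4 -369.6] 72.02437363457356 F case [ 1.  -1.8] 6.534629309820072 gap 14.76674627328812 t 10.88
```

```bash
python3 -m jog '[{"tx":0,"ty":0,"tz":-0.03,"turn":0,"jaw":0.1},{"tx":0,"ty":0,"tz":-0.11,"turn":0,"jaw":0.1},{"tx":0,"ty":0,"tz":-0.22,"turn":0,"jaw":0.1},{"tx":0,"ty":0,"tz":-0.33,"turn":0,"jaw":0.1},{"tx":0,"ty":0,"tz":-0.36,"turn":0,"jaw":0.1}]' ; python3 -c "
from h import *
st();go(*cw(-60,0),215,159.3)"
```

```text
t: 11.5
tool_pos: [533.2, -192.5, 218.3]
ee_rot: [[-0.968, -0.25, 0.004], [-0.25, 0.968, -0.001], [-0.003, -0.002, -1.0]]
ft_force: [0.0, 0.5, -2.5]
finger_gap: 14.4
grasp_force: 68.6
case xyz [ 161.5 -369.6] 218.32676348384865 F case [-0.2  0.5] -2.5352291617921425 gap 14.372298295513348 t 11.5
shift [-0.0797, 1.0742, 0.0066] turn -0.6091 now [ 533.2 -192.5  218.3] t 11.5
```

Lifted (weight reads 2.5 N, as expected). Take it to the case.

```bash
python3 -m jog '[{"tx":-0.01,"ty":0.08,"tz":0,"turn":-0.06,"jaw":0.1},{"tx":-0.02,"ty":0.2,"tz":0,"turn":-0.15,"jaw":0.1},{"tx":-0.03,"ty":0.34,"tz":0,"turn":-0.24,"jaw":0.1},{"tx":-0.04,"ty":0.48,"tz":0,"turn":-0.33,"jaw":0.1},{"tx":-0.05,"ty":0.62,"tz":0,"turn":-0.42,"jaw":0.1}]' | head -2; python3 -c "
from h import *
st();go(*cw(-60,0),215,159.3)"
```

```text
t: 12.12
tool_pos: [488.5, 54.6, 214.7]
case xyz [  32.3 -154.3] 214.65759684265538 F case [0.9 0.1] -1.678386364829943 gap 14.416604037259678 t 12.12
shift [-0.3029, 0.332, -0.0009] turn -0.186 now [488.5  54.6 214.7] t 12.12
```

```bash
python3 -m jog '[{"tx":-0.09,"ty":0.1,"tz":0,"turn":-0.06,"jaw":0.1},{"tx":-0.17,"ty":0.19,"tz":0,"turn":-0.12,"jaw":0.1},{"tx":-0.24,"ty":0.26,"tz":0,"turn":-0.185,"jaw":0.1},{"tx":-0.28,"ty":0.305,"tz":0,"turn":-0.185,"jaw":0.1},{"tx":-0.28,"ty":0.305,"tz":0,"turn":-0.185,"jaw":0.1}]' | head -2; python3 -c "
from h import *
st();go(*cw(-60,0),215,159.3)"
```

```text
t: 12.75
tool_pos: [460.4, 218.1, 214.5]
case xyz [-51.7 -11.3] 214.47581237919482 F case [-0.1  0.2] -1.954742999447266 gap 14.261065006854132 t 12.75
shift [-0.0281, 0.0208, -0.0013] turn -0.0016 now [460.4 218.1 214.5] t 12.75
```

```bash
python3 -m jog '[{"tx":-0.028,"ty":0.021,"tz":0.02,"turn":0,"jaw":0.1},{"tx":-0.028,"ty":0.021,"tz":0.08,"turn":0,"jaw":0.1},{"tx":-0.028,"ty":0.021,"tz":0.14,"turn":0,"jaw":0.1},{"tx":-0.028,"ty":0.021,"tz":0.165,"turn":0,"jaw":0.1},{"tx":-0.028,"ty":0.021,"tz":0.17,"turn":0,"jaw":0.1}]' | head -2
python3 - <<'E'
from h import *
cv2.imwrite("pics/s3.png",cv2.resize(capture("scene")[80:200,320:480,::-1],(800,600),interpolation=cv2.INTER_CUBIC))
st();go(*cw(-60,0),74,159.3)
z=arm.observe()["tool_pos"];print("expected body bottom corners",((proj(rect([*z[:2],69.3],140,54,z[2]-68),"scene")-[320,80])*5).tolist())
E
```

```text
t: 13.38
tool_pos: [457.7, 229.3, 146.7]
case xyz [-58.   -1.4] 147.11451546163707 F case [0.5 0.6] -2.142504427385074 gap 14.683745622882372 t 13.43
shift [-0.0035, 0.0049, 0.1828] turn -0.0043 now [458.  229.5 147.1] t 13.43
expected body bottom corners [[425.1558890934564, 172.8653783123292], [465.8642100996636, 220.11882771162206], [234.9071936466629, 259.1310710579262], [199.5209103052909, 209.74427083608546]]
```

View pics/s3.png

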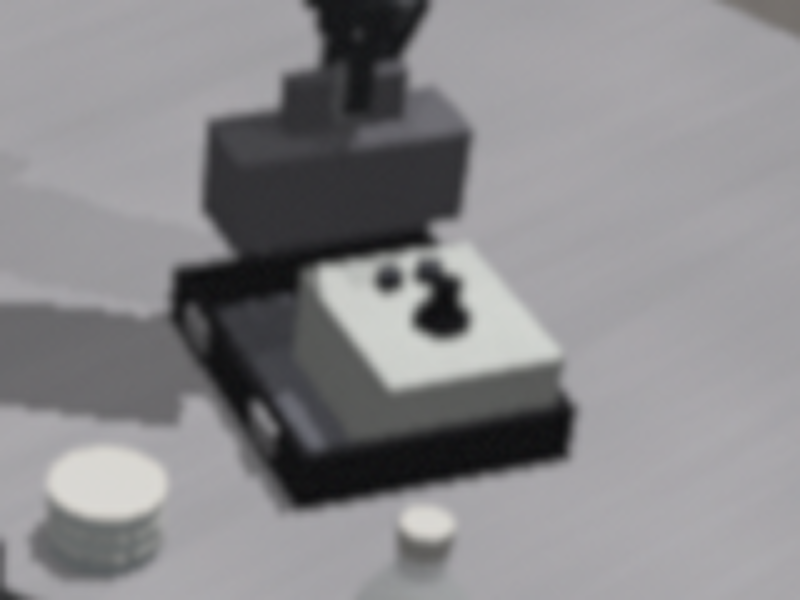

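The block hangs upright above the end gap. Its body bottom corners are at (204,210), (237,258) and (462,217), within about 1 camera px of expected. I lower it.

```bash
python3 -m jog '[{"tx":-0.003,"ty":0.004,"tz":0,"turn":-0.004,"jaw":0.1},{"tx":-0.003,"ty":0.004,"tz":0.01,"turn":-0.004,"jaw":0.1},{"tx":-0.003,"ty":0.004,"tz":0.03,"turn":-0.004,"jaw":0.1},{"tx":-0.003,"ty":0.004,"tz":0.06,"turn":-0.004,"jaw":0.1},{"tx":-0.003,"ty":0.004,"tz":0.085,"turn":-0.004,"jaw":0.1}]' | head -2; python3 -c "
from h import *
st();go(*cw(-60,0),74,159.3)"
```

```text
t: 14.05
tool_pos: [456.7, 231.2, 112.2]
case xyz [-59.9  -0.3] 112.20662034470745 F case [-0.1  0. ] -2.090533790824499 gap 14.570991620439251 t 14.05
shift [-0.0009, 0.0002, 0.0955] turn -0.0 now [456.7 231.2 112.2] t 14.05
```

```bash
python3 -m jog '[{"tx":0,"ty":0,"tz":0.01,"turn":0,"jaw":0.1},{"tx":0,"ty":0,"tz":0.025,"turn":0,"jaw":0.1},{"tx":0,"ty":0,"tz":0.04,"turn":0,"jaw":0.1},{"tx":0,"ty":0,"tz":0.055,"turn":0,"jaw":0.1},{"tx":0,"ty":0,"tz":0.065,"turn":0,"jaw":0.1}]' | head -2; python3 -c "
from h import *
st();go(*cw(-60,0),74,159.3)"
```

```text
t: 14.68
tool_pos: [456.9, 231.3, 86.9]
case xyz [-59.7  -0.1] 86.91397982994093 F case [-0.5  0.6] -1.2512743606367485 gap 15.003441644488637 t 14.68
shift [-0.0003, 0.0007, 0.0323] turn -0.0 now [456.9 231.3  86.9] t 14.68
```

Below the rim with no contact. Continue to the floor.

```bash
python3 -m jog '[{"tx":0,"ty":0,"tz":0.01,"turn":0,"jaw":0.1},{"tx":0,"ty":0,"tz":0.02,"turn":0,"jaw":0.1},{"tx":0,"ty":0,"tz":0.028,"turn":0,"jaw":0.1},{"tx":0,"ty":0,"tz":0.033,"turn":0,"jaw":0.1},{"tx":0,"ty":0,"tz":0.037,"turn":0,"jaw":0.1}]' | head -2; python3 -c "
from h import *
st();go(*cw(-60,0),74,159.3)"
```

```text
t: 15.3
tool_pos: [457.0, 231.3, 73.9]
case xyz [-59.6  -0.1] 73.88330630038355 F case [-6.9 -8. ] 39.77562399892447 gap 14.673289849328738 t 15.3
shift [-0.0003, 0.0009, -0.0003] turn -0.0002 now [457.  231.3  73.9] t 15.3
```

```bash
python3 -m jog '[{"tx":0,"ty":0,"tz":-0.006,"turn":0,"jaw":0.1},{"tx":0,"ty":0,"tz":-0.006,"turn":0,"jaw":0.4},{"tx":0,"ty":0,"tz":-0.006,"turn":0,"jaw":0.4},{"tx":0,"ty":0,"tz":-0.05,"turn":0,"jaw":0.4},{"tx":0,"ty":0,"tz":-0.18,"turn":0,"jaw":0.45}]' | head -2; python3 -c "
from h import *
st();go(509.5,-118,180,105.5)"
```

```text
t: 15.92
tool_pos: [455.6, 230.7, 143.3]
case xyz [-60.7  -1.2] 143.26561301566235 F case [0.5 0.3] -0.9601575468696006 gap 38.785570391780546 t 15.93
shift [0.7682, -0.4337, -0.0902] turn 0.5979 now [455.6 230.7 143.3] t 15.93
```

```bash
python3 -m jog '[{"tx":0.1,"ty":-0.05,"tz":-0.08,"turn":0.1,"jaw":0.5},{"tx":0.23,"ty":-0.13,"tz":-0.09,"turn":0.2,"jaw":0.5},{"tx":0.36,"ty":-0.2,"tz":-0.09,"turn":0.31,"jaw":0.5},{"tx":0.49,"ty":-0.27,"tz":-0.09,"turn":0.42,"jaw":0.5},{"tx":0.6,"ty":-0.34,"tz":-0.09,"turn":0.53,"jaw":0.5}]' | head -2; python3 -c "
from h import *
st();go(509.5,-118,130,105.5)"
```

```text
t: 16.55
tool_pos: [499.2, -43.5, 180.6]
case xyz [  77.  -242.2] 180.62954686627506 F case [1.1 0.2] 0.06981283069246724 gap 42.59840804055844 t 16.55
shift [0.0436, -0.1829, 0.1266] turn 0.0637 now [499.2 -43.5 180.6] t 16.55
```

```bash
python3 -m jog '[{"tx":0.01,"ty":-0.08,"tz":0,"turn":0.03,"jaw":0.5},{"tx":0.02,"ty":-0.14,"tz":0,"turn":0.06,"jaw":0.5},{"tx":0.025,"ty":-0.16,"tz":0.06,"turn":0.063,"jaw":0.5},{"tx":0.025,"ty":-0.16,"tz":0.1,"turn":0.063,"jaw":0.5},{"tx":0.025,"ty":-0.16,"tz":0.11,"turn":0.063,"jaw":0.5}]' | head -2
python3 - <<'E'
from h import *
st();go(509.5,-118,71,105.5)
# check the block pose from the scene camera, and what is in the case
im=capture("scene");a=cv2.resize(im[90:200,210:450,::-1],(800,367),interpolation=cv2.INTER_CUBIC)
for r in([509.5,-118,15.5],):
  for l in((70,16,96),(114,36,64)):
    q=((proj(rect(r,*l),"scene")-[210,90]+.5)*(800/240)-.5);cv2.polylines(a,[np.int32(q*16)],True,(0,0,255),1,cv2.LINE_AA,4)
cv2.imwrite("pics/s4.png",a)
E
```

```text
t: 17.18
tool_pos: [513.1, -103.9, 135.5]
case xyz [ 111.3 -293.9] 135.51802726090665 F case [0.7 1. ] 0.2797581984730348 gap 42.70600315360538 t 17.18
shift [0.0179, -0.0315, 0.1613] turn 0.0049 now [ 513.1 -103.9  135.5] t 17.18
```

View pics/s4.png

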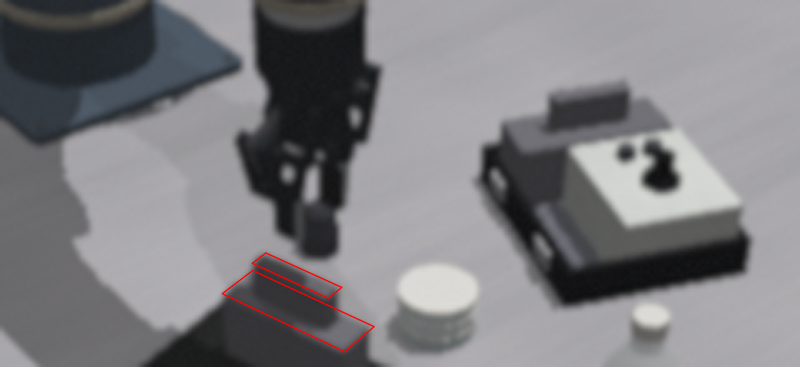

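The wide block sits level with the unit in the end gap (crop (585,110)). The medium's rib overlay matches at (297,275), and the fingers are still short of it.

```bash
python3 -m jog '[{"tx":0.018,"ty":-0.031,"tz":0,"turn":0.005,"jaw":0.5},{"tx":0.018,"ty":-0.031,"tz":0.03,"turn":0.005,"jaw":0.5},{"tx":0.018,"ty":-0.031,"tz":0.1,"turn":0.005,"jaw":0.5},{"tx":0.018,"ty":-0.031,"tz":0.15,"turn":0.005,"jaw":0.5},{"tx":0.018,"ty":-0.031,"tz":0.158,"turn":0.005,"jaw":0.5}]' | head -2; python3 -c "
from h import *
st();go(509.5,-118,71,105.5)"
```

```text
t: 17.85
tool_pos: [509.2, -118.3, 72.1]
case xyz [ 112.8 -308.6] 72.09317239969309 F case [-0.4  0.6] -0.31575625898667536 gap 42.6071345712867 t 17.85
shift [-0.0009, 0.0004, 0.0027] turn -0.0004 now [ 509.2 -118.3   72.1] t 17.85
```

```bash
python3 -m jog '[{"tx":0,"ty":0,"tz":0,"turn":0,"jaw":0.2},{"tx":0,"ty":0,"tz":0,"turn":0,"jaw":0.1},{"tx":0,"ty":0,"tz":0,"turn":0,"jaw":0.1},{"tx":0,"ty":0,"tz":0,"turn":0,"jaw":0.1},{"tx":0,"ty":0,"tz":0,"turn":0,"jaw":0.1}]' 70|tail -5; python3 -m jog '[{"tx":0,"ty":0,"tz":-0.03,"turn":0,"jaw":0.1},{"tx":0,"ty":0,"tz":-0.1,"turn":0,"jaw":0.1},{"tx":0,"ty":0,"tz":-0.2,"turn":0,"jaw":0.1},{"tx":0,"ty":0,"tz":-0.32,"turn":0,"jaw":0.1},{"tx":0,"ty":0,"tz":-0.34,"turn":0,"jaw":0.1}]'; python3 -c "
from h import *
st();go(*cw(28,-52),208,69.3)"
```

```text
tool_pos: [510.5, -118.4, 74.0]
ee_rot: [[-0.964, -0.267, 0.001], [-0.267, 0.964, -0.0], [-0.001, -0.001, -1.0]]
ft_force: [-0.8, 0.5, 6.3]
finger_gap: 14.9
grasp_force: 69.4
t: 19.1
tool_pos: [511.4, -118.8, 212.9]
ee_rot: [[-0.964, -0.267, 0.006], [-0.267, 0.964, -0.001], [-0.005, -0.002, -1.0]]
ft_force: [0.2, -0.8, -3.0]
finger_gap: 14.7
grasp_force: 68.6
case xyz [ 115.  -308.3] 212.87389550498426 F case [ 0.5 -0.7] -3.038667747609942 gap 14.703243124809847 t 19.1
shift [-0.2025, 0.6457, 0.0118] turn 0.4018 now [ 511.4 -118.8  212.9] t 19.1
```

```bash
python3 -m jog '[{"tx":-0.03,"ty":0.08,"tz":0,"turn":0.06,"jaw":0.1},{"tx":-0.07,"ty":0.22,"tz":0,"turn":0.15,"jaw":0.1},{"tx":-0.11,"ty":0.35,"tz":0,"turn":0.24,"jaw":0.1},{"tx":-0.15,"ty":0.48,"tz":0,"turn":0.33,"jaw":0.1},{"tx":-0.18,"ty":0.58,"tz":0,"turn":0.4,"jaw":0.1}]' | head -2; python3 -c "
from h import *
st();go(*cw(29,-52),150,69.3)"
```

```text
t: 19.73
tool_pos: [516.7, 127.0, 208.7]
case xyz [ 33.  -76.5] 208.69711918967658 F case [ 0.1 -0.6] -2.1579354432305977 gap 14.707342786514685 t 19.73
shift [0.0099, 0.0614, 0.1467] turn 0.0005 now [516.7 127.  208.7] t 19.73
```

```bash
python3 -m jog '[{"tx":0.01,"ty":0.04,"tz":0,"turn":0,"jaw":0.1},{"tx":0.01,"ty":0.058,"tz":0.04,"turn":0,"jaw":0.1},{"tx":0.01,"ty":0.058,"tz":0.11,"turn":0,"jaw":0.1},{"tx":0.01,"ty":0.058,"tz":0.145,"turn":0,"jaw":0.1},{"tx":0.01,"ty":0.058,"tz":0.15,"turn":0,"jaw":0.1}]' | head -2
python3 - <<'E'
from h import *
st();go(*cw(29,-52),76,69.3)
im=capture("scene");a=cv2.resize(im[80:200,320:480,::-1],(800,600),interpolation=cv2.INTER_CUBIC)
z=arm.observe()["tool_pos"]
q=((proj(rect([*z[:2],-20.7],114,36,z[2]-10),"scene")-[320,80]+.5)*5-.5);print(q.tolist());cv2.polylines(a,[np.int32(q*16)],True,(0,0,255),1,cv2.LINE_AA,4)
cv2.imwrite("pics/s5.png",a)
E
```

```text
t: 20.35
tool_pos: [521.4, 146.2, 148.1]
case xyz [ 30.7 -56.9] 148.14797858084427 F case [-0.  -0.3] -2.5457377766794274 gap 14.563347975645755 t 20.35
shift [0.0039, 0.0127, 0.1804] turn 0.001 now [521.4 146.2 148.1] t 20.35
[[392.9072269697009, 272.58823429132576], [327.2383786058104, 283.9307892562721], [242.6103867280848, 172.07188077264038], [304.8508055774262, 162.10251371754762]]
```

View pics/s5.png

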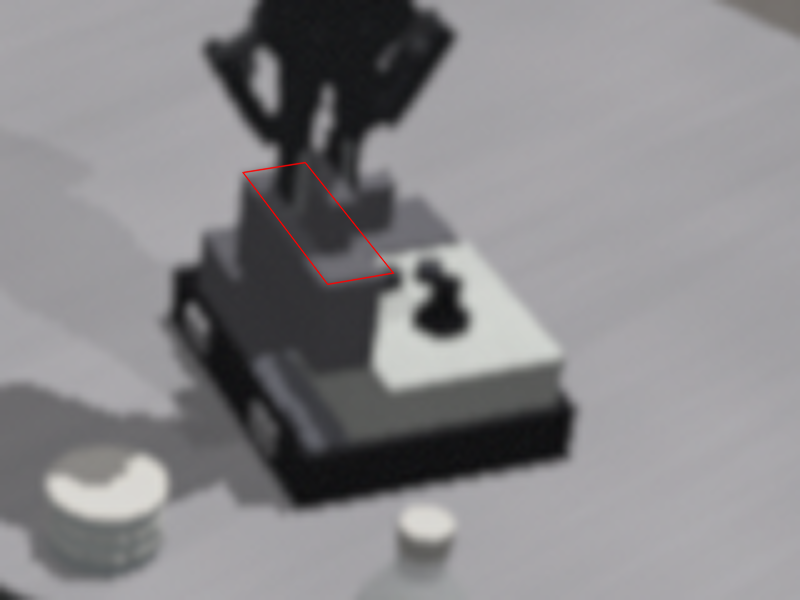

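The medium hangs upright above the side gap. Its body-top corners, (242,174) and (326,285), match the prediction, so I lower it.

```bash
python3 -m jog '[{"tx":0.004,"ty":0.0127,"tz":0,"turn":0,"jaw":0.1},{"tx":0.004,"ty":0.0127,"tz":0.005,"turn":0,"jaw":0.1},{"tx":0.004,"ty":0.0127,"tz":0.02,"turn":0,"jaw":0.1},{"tx":0.004,"ty":0.0127,"tz":0.05,"turn":0,"jaw":0.1},{"tx":0.004,"ty":0.0127,"tz":0.07,"turn":0,"jaw":0.1}]' | head -2; python3 -c "
from h import *
st();go(*cw(29,-52),76,69.3)"
```

```text
t: 21.02
tool_pos: [521.8, 152.8, 120.2]
case xyz [ 28.7 -50.6] 120.22229778338334 F case [1.2 0. ] -1.968001980536 gap 14.707732501718166 t 21.02
shift [-0.0008, -0.0034, 0.1106] turn 0.002 now [521.8 152.8 120.2] t 21.02
```

```bash
python3 -m jog '[{"tx":0,"ty":-0.003,"tz":0.01,"turn":0.002,"jaw":0.1},{"tx":0,"ty":-0.003,"tz":0.03,"turn":0.002,"jaw":0.1},{"tx":0,"ty":-0.003,"tz":0.05,"turn":0.002,"jaw":0.1},{"tx":0,"ty":-0.003,"tz":0.07,"turn":0.002,"jaw":0.1},{"tx":0,"ty":-0.003,"tz":0.085,"turn":0.002,"jaw":0.1}]' | head -2; python3 -c "
from h import *
st();go(*cw(29,-52),76,69.3)"
```

```text
t: 21.65
tool_pos: [521.6, 151.8, 86.7]
case xyz [ 28.9 -51.6] 86.71380940619461 F case [0.9 0. ] -2.029273111523978 gap 14.51117218743823 t 21.65
shift [-0.0001, -0.001, 0.0268] turn 0.0 now [521.6 151.8  86.7] t 21.65
```

```bash
python3 -m jog '[{"tx":0,"ty":0,"tz":0.01,"turn":0,"jaw":0.1},{"tx":0,"ty":0,"tz":0.018,"turn":0,"jaw":0.1},{"tx":0,"ty":0,"tz":0.022,"turn":0,"jaw":0.1},{"tx":0,"ty":0,"tz":0.025,"turn":0,"jaw":0.1},{"tx":0,"ty":0,"tz":0.028,"turn":0,"jaw":0.1}]' | head -2; python3 -c "
from h import *
st();go(*cw(29,-52),76,69.3)"
```

```text
t: 22.28
tool_pos: [521.9, 151.8, 76.1]
case xyz [ 29.1 -51.5] 76.14854286498266 F case [ 0.8 -0.1] -2.0800930567212705 gap 14.595355021760955 t 22.27
shift [0.0003, -0.0013, 0.0004] turn 0.0 now [521.9 151.8  76.1] t 22.27
```

No contact yet; a little further.

```bash
python3 -m jog '[{"tx":0,"ty":0,"tz":0.003,"turn":0,"jaw":0.1},{"tx":0,"ty":0,"tz":0.006,"turn":0,"jaw":0.1},{"tx":0,"ty":0,"tz":0.008,"turn":0,"jaw":0.1},{"tx":0,"ty":0,"tz":0.008,"turn":0,"jaw":0.1},{"tx":0,"ty":0,"tz":0.008,"turn":0,"jaw":0.1}]' | head -2; python3 -c "
from h import *
st()"
```

```text
t: 22.9
tool_pos: [521.9, 152.1, 76.0]
case xyz [ 29.1 -51.3] 75.95012385566598 F case [-9.  -5.2] 39.96599936308999 gap 14.594156405551352 t 22.9
```

Floor reached. Release and retreat.

```bash
python3 -m jog '[{"tx":0,"ty":0,"tz":-0.007,"turn":0,"jaw":0.1},{"tx":0,"ty":0,"tz":-0.007,"turn":0,"jaw":0.4},{"tx":0,"ty":0,"tz":-0.007,"turn":0,"jaw":0.4},{"tx":0,"ty":0,"tz":-0.05,"turn":0,"jaw":0.4},{"tx":0,"ty":0,"tz":-0.18,"turn":0,"jaw":0.4}]' | tail -4; python3 -m jog '[{"tx":0,"ty":0,"tz":-0.1,"turn":0,"jaw":0.4},{"tx":0,"ty":-0.1,"tz":-0.25,"turn":0,"jaw":0.4},{"tx":0.1,"ty":-0.2,"tz":-0.3,"turn":0,"jaw":0.4},{"tx":0.1,"ty":-0.35,"tz":-0.3,"turn":0,"jaw":0.4},{"tx":0.1,"ty":-0.35,"tz":-0.3,"turn":0,"jaw":0.4}]' | head -2
python3 - <<'E'
from h import *
a=cv2.resize(capture("scene")[80:200,320:480,::-1],(533,400),interpolation=cv2.INTER_CUBIC)
b=cv2.resize(capture("top")[130:290,150:310,::-1],(266,266))
o=np.zeros((400,800,3),np.uint8);o[:,:533]=a;o[:266,533:799]=b
cv2.imwrite("pics/s6.png",o);st()
E
```

```text
ee_rot: [[-0.935, 0.353, -0.005], [0.353, 0.935, -0.002], [0.004, -0.004, -1.0]]
ft_force: [1.3, -0.2, 0.4]
finger_gap: 34.4
grasp_force: 0.0
t: 24.15
tool_pos: [433.1, 31.3, 265.5]
case xyz [ -10.8 -191.5] 265.00431325275383 F case [-0.6  0.3] 0.6155711392498645 gap 33.885124906046784 t 24.25
```

View pics/s6.png

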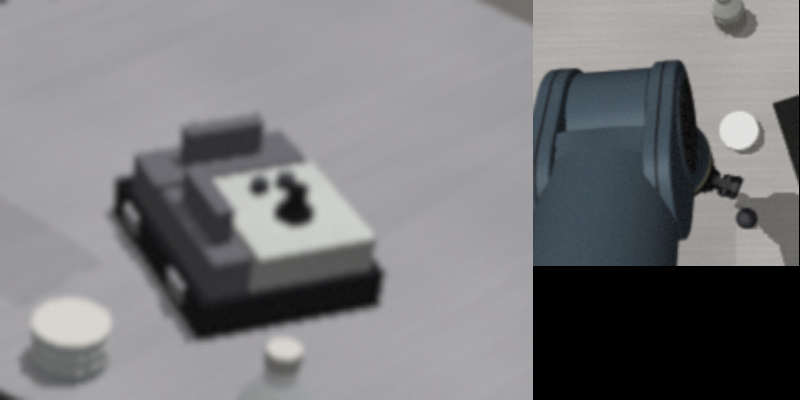

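The final picture shows both blocks upright in the gaps and level with the unit's top: wide at (225,150), medium at (200,220). The dishes, bottle and lens stand undisturbed, and the gripper is clear.

```bash
python3 -c "
from rig import workorder
print(workorder.job_done())"
```

```text
the job is handed in; nothing more can be done
None
```

Job handed in at about 24 s of the 72 s limit: the unit is in the far corner, the wide and medium blocks stand upright on the case floor in the end and side gaps, and the slim block, bottle, lens and dishes were left alone.

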